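Clamp the scaffold tube in the bench tube clamp

TASK

Close the thicker of the two tubes up in the bench clamp: take it from the wooden rest and lay it (do not drop it) in the V of the open clamp, with about the same length sticking out on both sides. Then swing the hinged cap fully down over it, and only after that swing the bolt fully upright into the slot of the cap. Leave the thin tube, the two tins and the tub where they stand.

Things in the scene. Friction and masses are not known exactly. Their poses are not given: they have to be found in the camera images.
- tube_mid (a point): centre of the thicker tube: plain aluminium, diameter 48 mm, 200 mm long, 0.2 to 0.42 kg; the ends look open but are solid. Its x axis runs along the tube. It lies level in one of the two bays of the wooden rest (which one varies), its centre about 56 mm above the table.
- thin_tube_mid (a point): centre of the other tube, a bystander: plain aluminium, diameter 34 mm, 200 mm long, in the other bay of the same rest, parallel to the thicker tube, 100 mm beside it, centre 46 mm above the table; x axis along the tube.
- rest_mid (a point): middle of the wooden rest at table height; x along the tubes, bays at y +50 and -50 mm. Two notched battens, 16 mm wide, 170 mm long, up to 48 mm high, cross under the tubes at x +30 and -30 mm. The tubes' centres lie within 12 mm of the middle along x; beyond 50 mm from it they overhang, with only the table beneath. Fixed to the table.
- clamp_seat (a point): where the centre of the clamped tube belongs, 62 mm above the table; fixed to the clamp. y: along the seated tube; x: level, from the bolt side to the cap's hinge side; z: up. Below it is the V saddle: two 45 degree flanks, only 44 mm wide along y, mouth 60 mm wide ending 4 mm lower than this point; the thicker tube centres itself in it by its own weight.
- clamp_foot (a point): middle of the clamp at table height, axes as clamp_seat. Grey base plate 160 mm (x) by 100 mm (y), 10 mm thick, screwed down. The hinge ears reach 32 mm to each side along y; beyond that there is nothing under the seated tube but the base plate (to 50 mm) and the table, so the tube can be laid in while held 55 to 80 mm from its centre.
- cap_hinge (a point): middle of the cap's hinge axis, which is parallel to the y axis of clamp_seat: at x +46, z +2 mm in the clamp_seat frame. Fixed to the clamp; its axes are those of clamp_seat.
- cap (a joint): angle of the cap (rad): 0 = fully shut over the tube, its stop; grows as it opens, up and over to the hinge side (pi/2 = standing upright; starts at 1.55 to 1.9). Stiff hinge: stays where it is left and takes about 1 to 4 N at the lug to move. With the tube seated it can reach 0 (1.5 mm of play).
- cap_lug (a point): centre of the slotted lug at the cap's free end, 106 mm from the hinge axis and, shut, 3 mm above it (x -60, z +5 mm in clamp_seat). Lug 44 mm wide along y, 10 mm thick, 48 mm long; slot 16 mm wide, open at the free end, 18 mm beyond this point. Grip it across the 44 mm, fingers closing along y (30 mm free each side): it turns between them on its arc; or push it. Turns with the cap.
- bolt_hinge (a point): middle of the swing bolt's hinge axis, parallel to the y axis of clamp_seat: at x -60, z -40 mm in the clamp_seat frame, 22 mm above the table. Fixed to the clamp.
- bolt (a joint): angle of the swing bolt from upright (rad): 0 = upright in the cap's slot, its stop; grows as it leans out to -x of clamp_seat (starts at 0.75 to 1.2). Stiff hinge: stays where it is left, takes about 1 to 4 N at the nut. Brought upright before the cap is shut, it blocks the cap.
- bolt_grip (a point): point on the bolt's axis 84 mm from its hinge axis, in the long dark square nut (26 mm wide along the hinge axis, 24 mm the other way, 62 to 104 mm from the hinge axis; shank 12 mm thick). Grip it across the 26 mm, fingers closing along y of clamp_seat: it turns between them on its arc. Upright, the nut's lower end is 12 mm above the shut lug.
- tall_tin_mid (a point): centre of a tin standing on the table, a bystander: diameter 68, height 110 mm. It stands on the bolt side of the clamp, to the left or right of the bolt, the flat tin on the other side.
- flat_tin_mid (a point): centre of a low tin standing on the table, a bystander: diameter 84, height 58 mm.
- tub_mid (a point): centre of a jar-like closed tub, a bystander: diameter 72, height 115 mm, standing behind the cap's hinge side.
Things that resemble listed ones, but are neither listed nor needed, are in the scene too. Of the things that look like the part that bears clamp_seat, the larger one is meant.

How it is judged:
On the way, in this order (a step that is already met when the one before it is completed fails the run):
1. the thicker tube lies centred in the V of the clamp, cap open (x of tube_mid in the frame of clamp_seat between -0.006 and 0.006 m and y of tube_mid in the frame of clamp_seat between -0.03 and 0.03 m and z of tube_mid in the frame of clamp_seat between -0.005 and 0.005 m and angle between the x axis of tube_mid and the y axis of clamp_seat, either way round below 0.1 rad and value of joint cap above 0.8 rad), for 0.2 s.
2. the cap is shut over the tube, the bolt still leaning out (x of tube_mid in the frame of clamp_seat between -0.006 and 0.006 m and y of tube_mid in the frame of clamp_seat between -0.03 and 0.03 m and z of tube_mid in the frame of clamp_seat between -0.005 and 0.005 m and angle between the x axis of tube_mid and the y axis of clamp_seat, either way round below 0.1 rad and value of joint cap below 0.08 rad and value of joint bolt above 0.4 rad), for 0.2 s.
3. the bolt is upright in the slot of the shut cap (value of joint cap below 0.08 rad and value of joint bolt below 0.1 rad), for 0.2 s.
At the end, for the whole second after the job is handed in: The thicker tube rests in the V (within 6 mm across, 5 mm in height, 0.1 rad in direction, and 30 mm of centred lengthwise), the cap is shut (under 0.08 rad), the bolt is upright in its slot (under 0.1 rad), all is at rest, and the thin tube, tins and tub are within 25 mm of where they were (all of step 3 and x of tube_mid in the frame of clamp_seat between -0.006 and 0.006 m and y of tube_mid in the frame of clamp_seat between -0.03 and 0.03 m and z of tube_mid in the frame of clamp_seat between -0.005 and 0.005 m and angle between the x axis of tube_mid and the y axis of clamp_seat, either way round below 0.1 rad and linear speed of tube below 0.02 m/s and distance of each of thin_tube_mid, tall_tin_mid, flat_tin_mid, tub_mid from where it was at the start of the episode below 0.025 m); the robot touches nothing.
It fails at once if the thin tube is shoved or knocked over (moved over 25 mm) (distance of thin_tube_mid from where it was at the start of the episode above 0.025 m).
It fails at once if the tall tin is shoved or knocked over (moved over 25 mm) (distance of tall_tin_mid from where it was at the start of the episode above 0.025 m).
It fails at once if the flat tin is shoved or knocked over (moved over 25 mm) (distance of flat_tin_mid from where it was at the start of the episode above 0.025 m).
It fails at once if the tub is shoved or knocked over (moved over 25 mm) (distance of tub_mid from where it was at the start of the episode above 0.025 m).
It fails at once if the thicker tube is let fall (unheld and moving faster than 0.5 m/s) (contact force between the fingers and tube below 0.1 N and linear speed of tube above 0.5 m/s).
It also fails if it takes over 69 s, if anything falls off the work surface, if the arm or the gripper's body presses on something with over 40 N, if the wrist force passes 120 N, or if a joint passes its speed limit or range.

ROBOT

A 6-joint arm with a two-finger parallel gripper is mounted at the origin on the work surface. World frame = base frame: x ahead of the robot, y to its left, z up, the work surface at z = 0. Lengths are in m, angles in rad, forces in N, time in s.
With the tool pointing down it reaches from about 0.225 to 0.875 m from the base axis. Payload 3.4 kg.
Tool frame: the origin (TCP) lies between the finger pads; the fingertips stand 14 mm ahead of it and the grasp point (between the pads) lies 5 mm behind it; z points along the fingers, y is the direction in which the jaws open and shut (so a half turn about z gives the same grasp; the last joint's range is limited). The gripper opens to 85 mm and grips with 20 to 120 N. Pads are 22 mm wide; open, the fingers measure 114 mm over their backs; the gripper's body (76 mm by 85 mm) begins 54 mm behind the grasp point. The pads swing forward as they close: fully open they stand 13 mm farther back than shut.
Start: joints at [-1.346, 0.276, 1.505, -0, 1.361, -0.121], TCP at [0.195, -0.541, 0.245] pointing down, gripper open.
Joint ranges: [-2.89, 2.89], [-0.75, 2.08], [0.22, 2.7], [-1.18, 4.32], [0.11, 2.71], [-2.7, 2.7]. Speed limits (rad/s): [2.57, 2.57, 3.14, 3.14, 3.14, 3.14].

INTERFACE

Orientations are given as a unit quaternion [w, x, y, z].
In Python, from rig import manip, get_image, job gives the robot as it stands. The module is installed in compiled form; this text tells all that it offers.
- The arm moves only by the tool step_arm, never from a script. Its argument "moves" is one flat list of numbers, 5 for each row, row after row: the shift along the tool's x, y, z as a fraction of full scale, then the turn about the tool's z as a fraction of full scale, then the gripper's target within -1 to 1 (shut at 1, half-way at 0, fully open at -1). In form: [dx, dy, dz, twist, hand, dx, dy, dz, twist, hand, ...]. A call has 1 to 5 rows; each row is the pose to reach, as a shift and turn from the pose commanded when the call began, along the tool's axes at that moment, turning the shorter way round; what a row does not reach only later rows make up. Full scale, the value 1, is 500 mm for a shift and pi rad for a turn. A row lasts 1/10 s, in which the tool goes at most 50 mm and 8.59 degrees, less where a joint would pass 70% of its speed; a pose out of reach is approached as far as the arm can. A call with a number of a shift or a turn outside -1 to 1 is refused whole. A call with a gripper value outside its range is refused whole. The fingers move at their own pace and stop on an object; "force" is the grip in N (left out, the last holds). Time passes only in rows, so rows that repeat a pose let the fingers close. It gives the time, the measured TCP pose, the force and the opening at its end, in the units of the state.
- manip.get_state(): the state, without advancing time (a new reading comes with each control period).
- get_image(name): name is "side" or "top"; returns a dict with "frame" (480x640x3 uint8, blue, green, red), "fx", "fy", "cx", "cy" (pixels), "rvec" (rotation vector, rad) and "tvec" (3), from world to camera coordinates, as OpenCV has them. Camera axes: x right, y down, z forward; pixel columns grow to the right and rows downward; lengths in m; the calibration is good to about 2 mm. A picture is of the moment at which its call begins. There is no depth.
- job.sign_off(): hands the job in, once; it reports no verdict.
The state is a dict: "clock": time; "qpos": joint angles; "qd": joint speeds; "effort": joint torques, N m; "position": TCP position; "ee_rot": TCP orientation; "contact_force": force on the tool from outside, world axes, zero at the start; "moment": the same for the moment, N m; "width": finger opening in m.
Only numpy, scipy, OpenCV 4.12 (cv2) and the standard library are available. Lean on these libraries where they do the work, as an engineer would, in place of code of your own. Each camera call takes 0.05 s, during which the arm holds its last target. There are 200 camera calls.

## Working session

There is one attempt and no reset: what is moved stays moved. The work goes in short steps, Python scripts to look and compute and a tool call to move; the robot and the scene stay as the last step left them, time stands still between calls to the robot, and variables do not carry over. Pictures are saved under pics/ and viewed, about 8 in all and at most 12, crops included, and the job is handed in when it is done.

Besides the shell and the picture viewer there is one more tool, called as name(argument=value, ...) on one line, values as JSON. step_arm: Moves the arm, as the interface text tells. Its arguments: {"type":"object","properties":{"moves":{"type":"array","items":{"type":"number","minimum":-1,"maximum":1}},"force":{"type":"number"}},"required":["moves"]}

```bash
mkdir -p pics; cat > h.py <<'E'
import numpy as np, cv2
from rig import manip, get_image, job
def cam(n):
    d=get_image(n); R=cv2.Rodrigues(np.array(d["rvec"],float))[0]; t=np.array(d["tvec"],float).ravel()
    K=np.array([[d["fx"],0,d["cx"]],[0,d["fy"],d["cy"]],[0,0,1]]); return d["frame"],K,R,t
def ray(c,u,v):
    _,K,R,t=c; r=R.T@np.linalg.solve(K,[u,v,1.]); return -R.T@t, r/np.linalg.norm(r)
def onz(c,u,v,z):
    o,r=ray(c,u,v); return o+r*(z-o[2])/r[2]
def proj(c,p):
    _,K,R,t=c; q=K@(R@np.asarray(p,float)+t); return q[:2]/q[2]
def tri(c1,p1,c2,p2):
    A=[];b=[]
    for c,p in((c1,p1),(c2,p2)):
        o,r=ray(c,*p);P=np.eye(3)-np.outer(r,r);A.append(P);b.append(P@o)
    return np.linalg.lstsq(np.vstack(A),np.hstack(b),rcond=None)[0]
E
python3 - <<'E'
from h import *
for n in("top","side"):
    c=cam(n); cv2.imwrite(f"pics/{n}0.png",c[0]); print(n,c[1].round(1).tolist(),(-c[2].T@c[3]).round(3), c[2].round(2).tolist())
s=manip.get_state(); print(s)
E
```

```text
top [[474.7, 0.0, 319.5], [0.0, 474.7, 235.5], [0.0, 0.0, 1.0]] [ 0.534 -0.012  1.123] [[-0.0, -1.0, 0.01], [-1.0, 0.0, -0.04], [0.04, -0.01, -1.0]]
side [[572.4, 0.0, 308.5], [0.0, 572.4, 237.2], [0.0, 0.0, 1.0]] [0.446 0.843 0.765] [[-0.99, -0.17, -0.0], [-0.1, 0.61, -0.79], [0.13, -0.78, -0.62]]
{'clock': 0.1, 'qpos': array([-1.34599216e+00,  2.76535780e-01,  1.50600503e+00, -3.16474784e-05,
        1.36068799e+00, -1.21010111e-01]), 'qd': array([-3.01235180e-04, -1.91933010e-03, -4.77712787e-03,  8.66645453e-04,
        2.31761017e-03, -2.43371515e-05]), 'effort': array([ 1.86697464e-03, -4.17700410e+01, -2.46403152e+01, -4.21623645e-05,
        5.76146180e-03, -1.32792593e-06]), 'position': array([ 0.19478327, -0.540532  ,  0.24452449]), 'ee_rot': array([-8.16169864e-04,  9.85087866e-01,  1.72050070e-01, -5.78887635e-05]), 'contact_force': array([-0.8318209 , -0.29344061,  0.34682243]), 'moment': array([-0.02807191,  0.01650721, -0.0463733 ]), 'width': 0.08557409586947429}
```

View pics/top0.png

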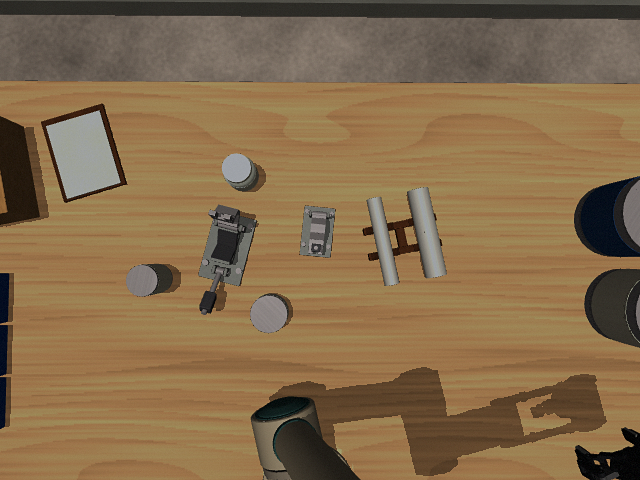

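View pics/side0.png

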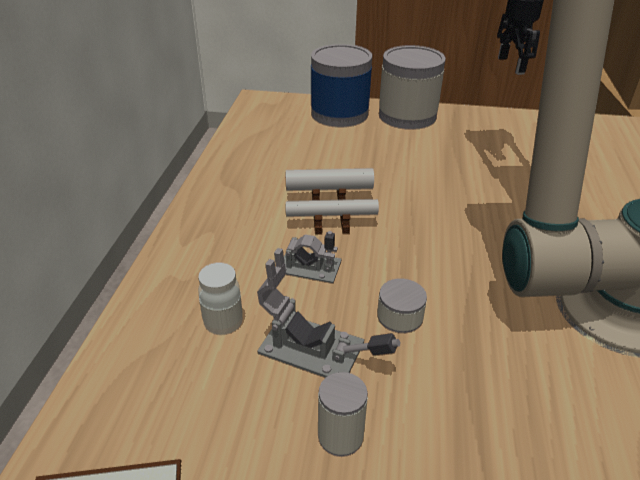

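The top view shows two tubes: (426,232) wide and (383,241) thin. It also shows two clamps: (228,245) larger and (318,231) a smaller look-alike. The tall tin is at (150,280), the flat tin at (270,313) and the tub at (238,170). In the side view the thick tube is at (330,180), the larger clamp at (310,340), its bolt nut at (383,345) and its cap lug near (275,265). I choose the wide tube and the larger clamp, and check both in one close crop.

```bash
python3 - <<'E'
from h import *
T=cam("top");S=cam("side")
a=cv2.resize(T[0][190:330,180:320],(400,400),interpolation=cv2.INTER_CUBIC)
b=cv2.resize(S[0][235:385,250:400],(400,400),interpolation=cv2.INTER_CUBIC)
hsv=cv2.cvtColor(T[0],cv2.COLOR_BGR2HSV)
m=((hsv[...,1]<45)&(hsv[...,2]>110)).astype(np.uint8)*255
n,l,st,ce=cv2.connectedComponentsWithStats(m)
for i in range(1,n):
    x,y,w,h,A=st[i]
    if A>150 and 100<x<460 and 140<y<340:
        r=cv2.minAreaRect(np.argwhere(l==i)[:,::-1].astype(np.float32)); print(A,np.round(r[0],1),np.round(r[1],1),round(r[2],1), onz(T,*r[0],0.06).round(3))
        bp=cv2.boxPoints(r); print("   ",[onz(T,*p,0.056)[:2].round(3).tolist() for p in bp])
cv2.imwrite("pics/c1.png",np.hstack([a,b]))
E
```

```text
687 [236.  168.5] [31. 28.] 90.0 [0.731 0.16  0.06 ]
    [[0.767, 0.193], [0.767, 0.13], [0.697, 0.129], [0.697, 0.192]]
1572 [427.4 232.1] [90.2 17.7] 77.8 [ 0.587 -0.27   0.06 ]
    [[0.683, -0.231], [0.692, -0.27], [0.492, -0.311], [0.484, -0.272]]
1072 [382.7 240.9] [89.  12.1] 78.0 [ 0.568 -0.169  0.06 ]
    [[0.664, -0.136], [0.669, -0.163], [0.473, -0.203], [0.467, -0.177]]
749 [316.9 231.2] [30.3 48.7] 6.1 [ 0.59  -0.022  0.06 ]
    [[0.539, 0.018], [0.648, 0.006], [0.641, -0.062], [0.532, -0.05]]
459 [228.6 249.1] [37.1 53.6] 15.3 [0.55  0.176 0.06 ]
    [[0.503, 0.232], [0.619, 0.201], [0.597, 0.121], [0.481, 0.152]]
755 [141. 280.] [30. 30.] 90.0 [0.481 0.369 0.06 ]
    [[0.515, 0.405], [0.515, 0.338], [0.448, 0.337], [0.448, 0.403]]
1063 [268. 314.] [36. 36.] 90.0 [0.406 0.087 0.06 ]
    [[0.445, 0.128], [0.445, 0.048], [0.365, 0.048], [0.365, 0.128]]
```

View pics/c1.png

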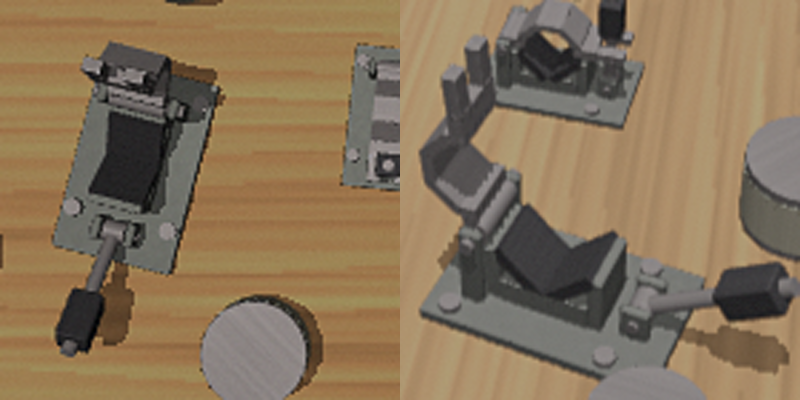

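The crop confirms the larger clamp: dark V, cap standing open with its two lug prongs, bolt leaning out towards the robot. Plate corners in the top image are near (199,274), (241,285) and (256,220). The nut centre is at (208,301) in top and (383,344) in side.

```bash
python3 - <<'E'
from h import *
T=cam("top");S=cam("side")
tp=lambda x,y:(180+(x+.5)/2.857-.5,190+(y+.5)/2.857-.5)
sp=lambda x,y:(250+(x-400+.5)/2.667-.5,235+(y+.5)/2.667-.5)
BL,BR,RT=[onz(T,*tp(*p),.01) for p in((54,241),(174,272),(217,87))]
sL,sR=[onz(S,*sp(*p),.01) for p in((421,308),(706,277))]
print("top",BL.round(4),BR.round(4),RT.round(4),"side",sL.round(4),sR.round(4))
print("len",np.linalg.norm(BL-BR),np.linalg.norm(RT-BR))
a1=np.arctan2(*(RT-BR)[1::-1]); a2=np.arctan2(*(BL-BR)[1::-1])-np.pi/2
print("yaw",a1,a2,"centre",(BL+RT)/2)
a=(a1+a2)/2; c=(BL+RT)/2; ex=np.array([np.cos(a),np.sin(a),0]);ey=np.array([-ex[1],ex[0],0])
print("bolt hinge top (expect -60,0):",(np.array([ex,ey])@(onz(T,*tp(117,232),.03)-c)).round(4))
print("V trough side, expect x0:",)
n=tri(T,tp(80,318),S,sp(752,290)); print("nut",n.round(4),(np.array([ex,ey])@(n-c)).round(4))
for p in((454,70),(477,42),(454,135),(470,125)):
    o,r=ray(S,*sp(*p)); 
    for yy in(-.015,.015):
        t=((c+ey*yy-o)@ey)/(r@ey); q=o+r*t; print("lug",p,yy,((q-c)@ex).round(4),q[2].round(4))
# tubes: silhouette centre in side + top
hs=cv2.cvtColor(S[0],cv2.COLOR_BGR2HSV)
m=((hs[...,1]<60)&(hs[...,2]>90)).astype(np.uint8)*255; m[:160]=0;m[225:]=0;m[:,:270]=0;m[:,395:]=0
n_,l,st,ce=cv2.connectedComponentsWithStats(m)
for i in range(1,n_):
    if st[i][4]>150: print(st[i],ce[i].round(1))
E
```

```text
top [0.4926 0.2539 0.01  ] [0.4672 0.1561 0.01  ] [0.6185 0.1217 0.01  ] side [0.6427 0.2158 0.01  ] [0.465  0.1594 0.01  ]
len 0.10108427515631471 0.15517844475080955
yaw -0.22340785873494082 -0.2544006813119526 centre [0.55556085 0.18781563 0.01      ]
bolt hinge top (expect -60,0): [-0.0562 -0.0023]
V trough side, expect x0:
nut [0.4356 0.2191 0.0697] [-0.124  0.002]
lug (454, 70) -0.015 0.0782 0.161
lug (454, 70) 0.015 0.0619 0.1899
lug (477, 42) -0.015 0.0616 0.1884
lug (477, 42) 0.015 0.0461 0.2161
lug (454, 135) -0.015 0.0809 0.1061
lug (454, 135) 0.015 0.0645 0.1377
lug (470, 125) -0.015 0.0691 0.1189
lug (470, 125) 0.015 0.0533 0.1499
[ 286  168   88   19 1493] [329.5 177. ]
[ 285  199   94   17 1214] [331.7 206. ]
```

```bash
cat >> h.py <<'E'
from scipy.spatial.transform import Rotation as Ro
TUBE=np.array([.588,-.273]); TY=.2026; CL=np.array([.555,.1875]); CY=-.245
def clw(x,y,z):  # clamp_seat-frame point -> world
    c,s=np.cos(CY),np.sin(CY); return np.array([CL[0]+c*x-s*y,CL[1]+s*x+c*y,.062+z])
def go(p,yaw=None):
    s=manip.get_state(); q=np.array(s["ee_rot"]); R=Ro.from_quat(q[[1,2,3,0]]).as_matrix()
    y0=np.arctan2(R[1,0],R[0,0]); d=R.T@(np.array(p)-s["position"])/.5
    tw=0 if yaw is None else -((yaw-y0+np.pi)%(2*np.pi)-np.pi)/np.pi
    print("t",round(float(s["clock"]),2),"pos",s["position"].round(4),"yaw",round(y0,3),"zaxis",R[:,2].round(3),"w",round(float(s["width"]),4),"F",s["contact_force"].round(1)); print("move",d.round(4),round(tw,4))
E
python3 - <<'E'
from h import *
u=np.array([np.cos(TY),np.sin(TY)]); g=TUBE-.072*u; print(g)
go([*g,.2],TY); go([*g,.051],TY)
E
```

```text
[ 0.51747264 -0.28748761]
t 0.3 pos [ 0.1949 -0.5408  0.245 ] yaw 0.346 zaxis [-0.     0.001 -1.   ] w 0.0854 F [ 0.3 -0.5  1. ]
move [ 0.7788 -0.258   0.0902] 0.0456
t 0.3 pos [ 0.1949 -0.5408  0.245 ] yaw 0.346 zaxis [-0.     0.001 -1.   ] w 0.0854 F [ 0.3 -0.5  1. ]
move [ 0.7787 -0.2578  0.3882] 0.0456
```

step_arm(moves=[0.779, -0.258, 0.09, 0.0456, -1, 0.779, -0.258, 0.09, 0.0456, -1, 0.779, -0.258, 0.09, 0.0456, -1, 0.779, -0.258, 0.09, 0.0456, -1, 0.779, -0.258, 0.09, 0.0456, -1], force=100)

```text
clock: 0.8
position: [0.3909, -0.3868, 0.2181]
ee_rot: [0.0, 0.995, 0.101, 0.0]
contact_force: [0.5, -1.4, -1.4]
width: 0.0855
```

```bash
python3 - <<'E'
from h import *
u=np.array([np.cos(TY),np.sin(TY)]); g=TUBE-.072*u
go([*g,.15],TY)
E
```

```text
t 0.8 pos [ 0.3909 -0.3868  0.2181] yaw 0.202 zaxis [ 0. -0. -1.] w 0.0855 F [ 0.5 -1.4 -1.4]
move [ 0.2879 -0.1439  0.1362] -0.0002
```

step_arm(moves=[0.288, -0.144, 0.1, 0, -1, 0.288, -0.144, 0.136, 0, -1, 0.288, -0.144, 0.136, 0, -1, 0.288, -0.144, 0.136, 0, -1, 0.288, -0.144, 0.136, 0, -1])

```text
clock: 1.3
position: [0.5175, -0.2857, 0.148]
ee_rot: [-0.002, 0.995, 0.103, -0.001]
contact_force: [-1.1, -0.5, 0.2]
width: 0.0857
```

```bash
python3 - <<'E'
from h import *
u=np.array([np.cos(TY),np.sin(TY)]); g=TUBE-.072*u
go([*g,.051],TY)
T=cam("top");S=cam("side")
a=cv2.resize(T[0][170:300,350:480],(400,400),interpolation=cv2.INTER_CUBIC)
b=cv2.resize(S[0][110:240,260:390],(400,400),interpolation=cv2.INTER_CUBIC)
for sgn in (-.1,.1):
  for c,im,o in((T,a,(350,170)),(S,b,(260,110))):
    p=proj(c,[*(TUBE+sgn*u),.056]); cv2.circle(im,tuple(int(v) for v in (p-o)*400/130),3,(0,0,255),-1)
cv2.imwrite("pics/c2.png",np.hstack([a,b]))
E
```

```text
t 1.3 pos [ 0.5175 -0.2857  0.148 ] yaw 0.207 zaxis [-0.002  0.003 -1.   ] w 0.0857 F [-1.1 -0.5  0.2]
move [-0.0004  0.0041  0.194 ] 0.0013
```

View pics/c2.png

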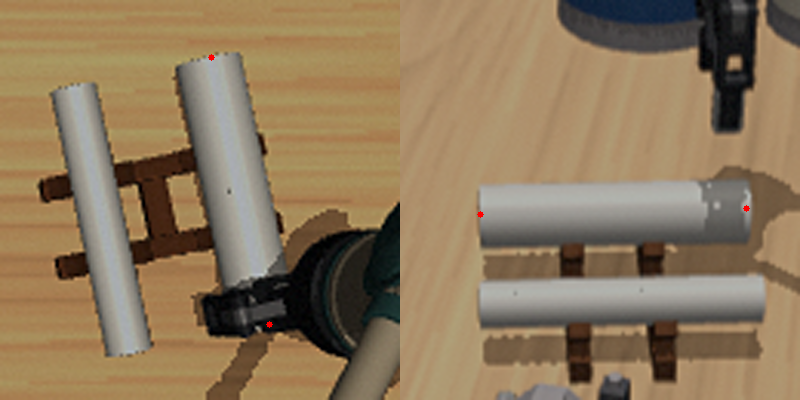

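The overlay shows the predicted tube ends, at (211,57) in the left half and (480,214) and (746,208) in the right half, on the real ends. The gripper straddles the near end, so I descend and grip.

step_arm(moves=[0, 0.004, 0.08, 0.001, -1, 0, 0.004, 0.14, 0.001, -1, 0, 0.004, 0.196, 0.001, -1, 0, 0.004, 0.196, 0.001, -1, 0, 0.004, 0.196, 0.001, -1])

```text
clock: 1.9
position: [0.5162, -0.292, 0.0531]
ee_rot: [0.0, 0.995, 0.099, 0.0]
contact_force: [0.7, -0.3, -0.0]
width: 0.0855
```

step_arm(moves=[0, 0, 0, 0, 1, 0, 0, 0, 0, 1, 0, 0, 0, 0, 1, 0, 0, 0, 0, 1, 0, 0, 0, 0, 1], force=110)

```text
clock: 2.4
position: [0.5136, -0.2873, 0.054]
ee_rot: [-0.003, 0.995, 0.1, -0.002]
contact_force: [-8.3, 8.3, 11.9]
width: 0.0457
```

step_arm(moves=[0, 0, 0, 0, 1, 0, 0, 0, 0, 1, 0, 0, 0, 0, 1, 0, 0, 0, 0, 1, 0, 0, 0, 0, 1])

```text
clock: 2.9
position: [0.5136, -0.2873, 0.0541]
ee_rot: [-0.003, 0.995, 0.1, -0.002]
contact_force: [-7.1, 7.4, 11.1]
width: 0.0454
```

step_arm(moves=[0, 0, -0.03, 0, 1, 0, 0, -0.08, 0, 1, 0, 0, -0.14, 0, 1, 0, 0, -0.22, 0, 1, 0, 0, -0.3, 0, 1])

```text
clock: 3.4
position: [0.5158, -0.2903, 0.2039]
ee_rot: [0.0, 0.995, 0.1, -0.0]
contact_force: [0.3, -1.6, -3.8]
width: 0.0454
```

```bash
python3 - <<'E'
from h import *
go([*clw(0,-.072,.25-.062)[:2],.28],CY+np.pi/2)
T=cam("top");S=cam("side")
a=cv2.resize(T[0][150:310,340:500],(400,400),interpolation=cv2.INTER_CUBIC)
b=cv2.resize(S[0][20:220,260:460],(400,400),interpolation=cv2.INTER_CUBIC)
cv2.imwrite("pics/c3.png",np.hstack([a,b]))
E
```

```text
t 3.4 pos [ 0.5158 -0.2903  0.2039] yaw 0.2 zaxis [-0.001 -0.    -1.   ] w 0.0454 F [ 0.3 -1.6 -3.8]
move [ 0.2043 -0.791  -0.1524] -0.3584
```

View pics/c3.png

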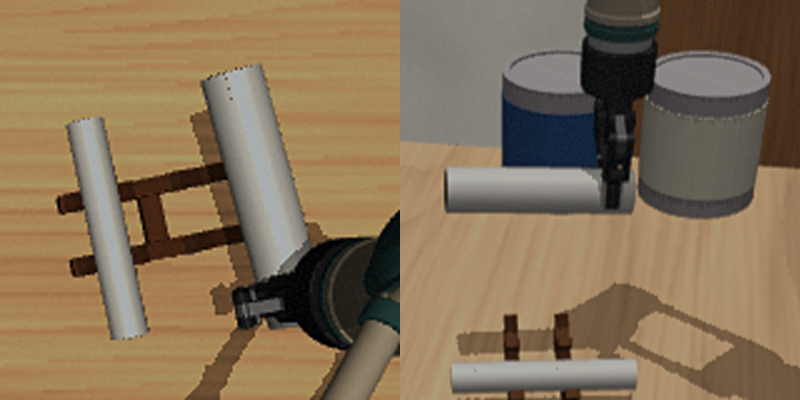

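The tube is held level, near end in the gripper at (612,190) in the right half, and the thin tube is undisturbed. Carrying it over to the clamp.

step_arm(moves=[0.01, -0.04, -0.05, -0.02, 1, 0.03, -0.11, -0.1, -0.06, 1, 0.05, -0.19, -0.15, -0.1, 1, 0.07, -0.27, -0.15, -0.14, 1, 0.09, -0.35, -0.15, -0.18, 1])

```text
clock: 4.0
position: [0.5256, -0.1088, 0.2777]
ee_rot: [0.001, 0.927, 0.375, 0.0]
contact_force: [-0.1, -0.0, -3.3]
width: 0.0451
```

```bash
python3 - <<'E'
from h import *
go([*clw(0,-.076,0)[:2],.28],CY+np.pi/2)
E
```

```text
t 4.0 pos [ 0.5256 -0.1088  0.2777] yaw 0.77 zaxis [ 0.001 -0.001 -1.   ] w 0.0451 F [-0.1 -0.  -3.3]
move [ 0.3256 -0.3044 -0.005 ] -0.177
```

step_arm(moves=[0.06, -0.06, 0, -0.035, 1, 0.12, -0.12, 0, -0.07, 1, 0.19, -0.18, 0, -0.105, 1, 0.26, -0.24, 0, -0.14, 1, 0.315, -0.295, 0, -0.177, 1])

```text
clock: 4.5
position: [0.5369, 0.1075, 0.2765]
ee_rot: [-0.0, 0.788, 0.616, -0.0]
contact_force: [0.0, -0.4, -3.6]
width: 0.0448
```

step_arm(moves=[0, 0, 0.03, 0, 1, 0, 0, 0.07, 0, 1, 0, 0, 0.11, 0, 1, 0, 0, 0.15, 0, 1, 0, 0, 0.15, 0, 1])

```text
clock: 5.0
position: [0.5345, 0.105, 0.1988]
ee_rot: [-0.002, 0.79, 0.614, -0.004]
contact_force: [-0.8, -0.4, -3.5]
width: 0.0452
```

```bash
python3 - <<'E'
from h import *
go([*clw(0,-.076,0)[:2],.15],CY+np.pi/2)
T=cam("top");S=cam("side")
a=cv2.resize(T[0][170:330,160:320],(400,400),interpolation=cv2.INTER_CUBIC)
b=cv2.resize(S[0][200:390,220:410],(400,400),interpolation=cv2.INTER_CUBIC)
for c,im,o,k in((T,a,(160,170),2.5),(S,b,(220,200),400/190)):
  for q in((0,-.1,0),(0,.1,0),(-.06,0,-.04),(-.08,.05,-.052),(-.08,-.05,-.052),(.08,.05,-.052)):
    p=proj(c,clw(*q)); cv2.circle(im,tuple(int(v) for v in (p-o)*k),3,(0,0,255),-1)
cv2.imwrite("pics/c4.png",np.hstack([a,b]))
E
```

```text
t 5.0 pos [0.5345 0.105  0.1988] yaw 1.321 zaxis [-0.008 -0.001 -1.   ] w 0.0452 F [-0.8 -0.4 -3.5]
move [0.0183 0.0004 0.0975] -0.0014
```

View pics/c4.png

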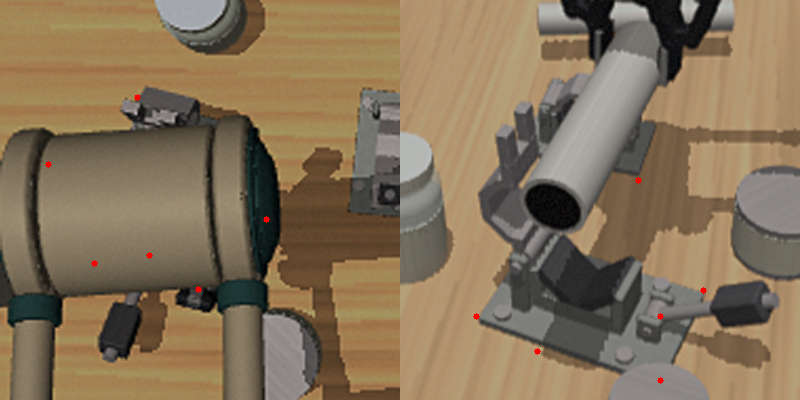

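Side half of the picture: the tube end ellipse is at (553,205), hanging above the V. The plate-corner dots at (476,316) and (703,290) match the plate, so the clamp frame holds. Next I check where the tube's end actually is.

```bash
python3 - <<'E'
from h import *
S=cam("side"); k=400/190
hs=S[0][270:330,270:330]; g=cv2.cvtColor(hs,cv2.COLOR_BGR2GRAY); m=(g<50).astype(np.uint8)
n,l,st,ce=cv2.connectedComponentsWithStats(m); i=l[27,22]; print(i,st[i],ce[i]+270)
c=[292.7,297.4] if i==0 else ce[i]+270
ey=np.array([-np.sin(CY),np.cos(CY),0]);ex=np.array([np.cos(CY),np.sin(CY),0]); C=np.array([*CL,.062])
o,r=ray(S,*c)
for yy in(.09,.1,.11):
    q=o+r*((yy-(o-C)@ey)/(r@ey)); print(yy,((q-C)@ex).round(4),q[2].round(4))
s=manip.get_state(); d=s["position"]-C; print("tcp in clamp",(d@ex).round(4),(d@ey).round(4),s["position"][2])
E
```

```text
1 [  9  16  26  22 429] [291.29370629 296.81118881]
0.09 -0.0092 0.2065
0.1 -0.0141 0.2172
0.11 -0.019 0.228
tcp in clamp 0.0033 -0.084 0.20276767706670704
```

step_arm(moves=[0.016, 0, 0.04, 0.012, 1, 0.016, 0, 0.09, 0.012, 1, 0.016, 0, 0.14, 0.012, 1, 0.016, 0, 0.19, 0.012, 1, 0.016, 0, 0.22, 0.012, 1])

```text
clock: 5.65
position: [0.5397, 0.1129, 0.0918]
ee_rot: [0.0, 0.801, 0.598, 0.0]
contact_force: [-0.0, -0.7, -3.0]
width: 0.0453
```

step_arm(moves=[0, 0, 0, 0, 1, 0, 0, 0, 0, 1])

```text
clock: 5.85
position: [0.5406, 0.1131, 0.0933]
ee_rot: [0.001, 0.801, 0.598, 0.001]
contact_force: [0.4, 0.3, -2.5]
width: 0.0453
```

```bash
cat > end.py <<'E'
from h import *
S=cam("side"); T=cam("top")
ey=np.array([-np.sin(CY),np.cos(CY),0]);ex=np.array([np.cos(CY),np.sin(CY),0]); C=np.array([*CL,.062])
s=manip.get_state(); d=s["position"]-C; go(s["position"],CY+np.pi/2); print("tcp in clamp",(d@ex).round(4),(d@ey).round(4),d[2].round(4))
p=proj(S,s["position"]+ey*.176+[0,0,.005]); x0,y0=int(p[0])-30,int(p[1])-30
g=cv2.cvtColor(S[0][y0:y0+60,x0:x0+60],cv2.COLOR_BGR2GRAY); m=(g<50).astype(np.uint8)
n,l,st,ce=cv2.connectedComponentsWithStats(m)
for i in range(1,n):
    if st[i][4]>100:
        c=ce[i]+[x0,y0]; o,r=ray(S,*c); print(st[i],c.round(1),"pred",p.round(1))
        for yy in(.09,.1,.11):
            q=o+r*((yy-(o-C)@ey)/(r@ey)); print(yy,((q-C)@ex).round(4),(q[2]-.062).round(4))
a=cv2.resize(T[0][170:330,160:320],(400,400),interpolation=cv2.INTER_CUBIC)
b=cv2.resize(S[0][220:400,240:420],(400,400),interpolation=cv2.INTER_CUBIC)
import sys; cv2.imwrite("pics/"+sys.argv[1],np.hstack([a,b]))
E
python3 end.py c5.png
```

```text
t 5.95 pos [0.541  0.1131 0.0939] yaw 1.283 zaxis [ 0.004  0.    -1.   ] w 0.0453 F [-0.2 -0.  -2.9]
move [0. 0. 0.] -0.0136
tcp in clamp 0.0045 -0.0755 0.0319
[ 23  22  24  19 334] [285.4 351. ] pred [281.7 350.3]
0.09 0.0036 0.0246
0.1 -0.0015 0.0377
0.11 -0.0067 0.0508
```

View pics/c5.png

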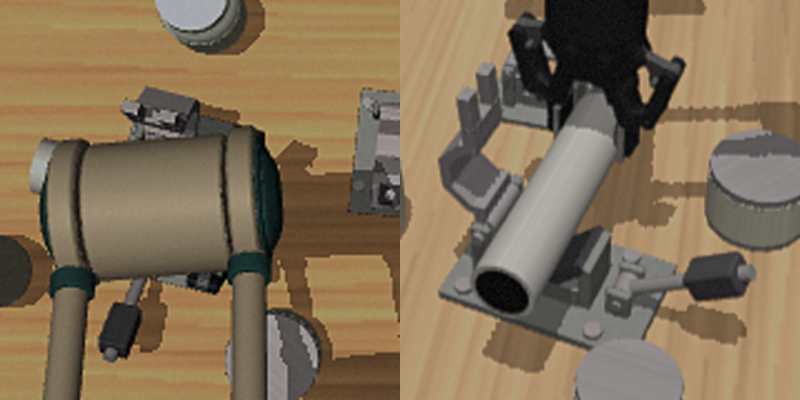

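The side half shows the tube directly above the V, end disc at (502,292), level and about 36 mm above its seat. I lower it gently and watch the force.

step_arm(moves=[0, 0, 0.015, 0.005, 1, 0, 0, 0.03, 0.005, 1, 0, 0, 0.042, 0.005, 1, 0, 0, 0.054, 0.005, 1, 0, 0, 0.062, 0.005, 1])

```text
clock: 6.45
position: [0.5405, 0.1129, 0.0611]
ee_rot: [0.001, 0.806, 0.592, 0.001]
contact_force: [1.8, -1.9, 3.8]
width: 0.0455
```

step_arm(moves=[0, 0, 0.004, 0, 1, 0, 0, 0.008, 0, 1, 0, 0, 0.01, 0, 1, 0, 0, 0.01, 0, 1])

```text
clock: 6.85
position: [0.5416, 0.1127, 0.0582]
ee_rot: [0.002, 0.806, 0.592, 0.002]
contact_force: [-0.5, -5.0, 10.6]
width: 0.0452
```

```bash
python3 end.py c6.png
```

```text
t 6.95 pos [0.5416 0.1127 0.0583] yaw 1.267 zaxis [ 0.005 -0.    -1.   ] w 0.0453 F [ 0.7 -3.8  9.6]
move [0. 0. 0.] -0.0186
tcp in clamp 0.0051 -0.0758 -0.0037
[ 21  16  23  20 334] [283.8 360.3] pred [282.1 365.4]
0.09 0.007 0.0012
0.1 0.0017 0.0147
0.11 -0.0035 0.0282
```

The tube touches one flank, about 4 mm off to the hinge side. I shift it that much and unload before opening.

step_arm(moves=[0, -0.004, -0.003, 0, 1, 0, -0.008, -0.004, 0, 1, 0, -0.008, -0.004, 0, 1, 0, -0.008, -0.004, 0, 1])

```text
clock: 7.35
position: [0.5413, 0.1131, 0.0603]
ee_rot: [0.004, 0.806, 0.592, 0.004]
contact_force: [6.6, -6.0, 2.6]
width: 0.045
```

```bash
python3 end.py c6.png
```

```text
t 7.45 pos [0.5413 0.1131 0.0603] yaw 1.267 zaxis [ 0.012 -0.001 -1.   ] w 0.0454 F [ 5.8 -5.6  2.1]
move [0. 0. 0.] -0.0187
tcp in clamp 0.0048 -0.0755 -0.0017
[ 20  19  24  20 322] [283.5 362.2] pred [282.1 364.8]
0.09 0.0077 -0.0038
0.1 0.0025 0.0098
0.11 -0.0027 0.0235
```

View pics/c6.png

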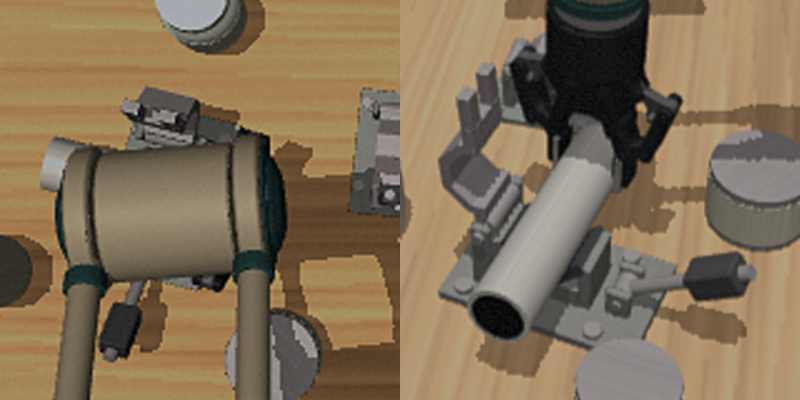

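The V resists the shift (7 N towards +x), so the tube was already between the flanks and my seat x was about 4 mm off. I undo the shift and open.

step_arm(moves=[0, 0.004, 0, 0, 1, 0, 0.008, 0, 0, 1, 0, 0.008, 0, 0, 1, 0, 0.008, 0, 0, 1])

```text
clock: 7.85
position: [0.5416, 0.1129, 0.0594]
ee_rot: [0.001, 0.806, 0.592, 0.002]
contact_force: [3.4, -2.9, 4.9]
width: 0.0452
```

step_arm(moves=[0, 0, 0, 0, 0.1, 0, 0, 0, 0, 0.0, 0, 0, 0, 0, -0.2, 0, 0, 0, 0, -0.6, 0, 0, 0, 0, -1], force=20)

```text
clock: 8.35
position: [0.5382, 0.1133, 0.0575]
ee_rot: [-0.001, 0.806, 0.592, -0.001]
contact_force: [0.1, 0.2, -1.5]
width: 0.078
```

step_arm(moves=[0, 0, 0, 0, -1, 0, 0, 0, 0, -1, 0, 0, 0, 0, -1])

```text
clock: 8.65
position: [0.5392, 0.1131, 0.058]
ee_rot: [-0.0, 0.806, 0.592, -0.0]
contact_force: [1.0, 0.8, -0.4]
width: 0.0852
```

```bash
python3 end.py c7.png
```

```text
t 8.75 pos [0.5394 0.1131 0.0581] yaw 1.268 zaxis [-0. -0. -1.] w 0.0854 F [0.6 0.4 0.3]
move [0. 0. 0.] -0.0185
tcp in clamp 0.0029 -0.076 -0.0039
[ 18  22  23  19 291] [281.8 365.9] pred [283.4 365.9]
0.09 0.0109 -0.0142
0.1 0.0056 -0.0003
0.11 0.0003 0.0135
```

The tube has settled: its end is at z≈0 and y≈0.1, so it is centred lengthwise, with seat x about +5 mm in my frame. I update the frame and retreat upwards towards the cap lug.

step_arm(moves=[0, 0, -0.06, 0, -1, 0, 0, -0.16, 0, -1, 0, 0, -0.26, 0, -1, 0, 0, -0.36, -0.04, -1, 0, 0, -0.44, -0.08, -1])

```text
clock: 9.25
position: [0.5398, 0.1131, 0.2815]
ee_rot: [0.001, 0.723, 0.69, 0.001]
contact_force: [1.2, 0.7, -0.9]
width: 0.0852
```

```bash
sed -i 's/^TUBE=.*/TUBE=np.array([.588,-.273]); TY=.2026; CL=np.array([.5598,.1863]); CY=-.245\ndef lug(t): return clw(.046-.106*np.cos(t)+.003*np.sin(t),0,.002+.106*np.sin(t)+.003*np.cos(t))/' h.py
python3 - <<'E'
from h import *
L=lug(1.64); print(L); go([*L[:2],.26],CY+np.pi)
E
```

```text
[0.61444061 0.17263861 0.16953883]
t 9.25 pos [0.5398 0.1131 0.2815] yaw 1.524 zaxis [ 0.003  0.    -1.   ] w 0.0852 F [ 1.2  0.7 -0.9]
move [0.1259 0.1435 0.0435] -0.4369
```

step_arm(moves=[0.126, 0.143, 0.0, -0.437, -1, 0.126, 0.143, 0.0, -0.437, -1, 0.126, 0.143, 0.0, -0.437, -1, 0.126, 0.143, 0.0, -0.437, -1, 0.126, 0.143, 0.0, -0.437, -1])

```text
clock: 9.75
position: [0.6142, 0.1726, 0.2774]
ee_rot: [-0.0, 0.42, 0.908, -0.0]
contact_force: [-0.3, 0.2, 0.1]
width: 0.0855
```

```bash
python3 - <<'E'
from h import *
L=lug(1.64); go([*L[:2],.24],CY+np.pi)
E
```

```text
t 9.75 pos [0.6142 0.1726 0.2774] yaw 2.276 zaxis [-0.001 -0.    -1.   ] w 0.0855 F [-0.3  0.2  0.1]
move [-0.0003  0.0005  0.0749] -0.1977
```

step_arm(moves=[0, 0, 0.02, -0.198, -1, 0, 0, 0.04, -0.198, -1, 0, 0, 0.06, -0.198, -1, 0, 0, 0.07, -0.198, -1, 0, 0, 0.07, -0.198, -1])

```text
clock: 10.25
position: [0.6135, 0.1722, 0.242]
ee_rot: [-0.001, 0.125, 0.992, -0.0]
contact_force: [0.3, -0.2, -0.0]
width: 0.0853
```

```bash
cat > look.py <<'E'
from h import *
import sys
S=cam("side"); T=cam("top")
a=cv2.resize(T[0][150:310,160:320],(400,400),interpolation=cv2.INTER_CUBIC)
b=cv2.resize(S[0][200:400,230:430],(400,400),interpolation=cv2.INTER_CUBIC)
cv2.imwrite("pics/"+sys.argv[1],np.hstack([a,b]))
L=lug(1.64); go([*L[:2],L[2]-.005],CY+np.pi)
E
python3 look.py c7.png
```

```text
t 10.35 pos [0.6141 0.1722 0.2432] yaw 2.888 zaxis [-0. -0. -1.] w 0.0857 F [-0.4 -0.7  0.6]
move [-0.0004  0.0009  0.1573] -0.0026
```

View pics/c7.png

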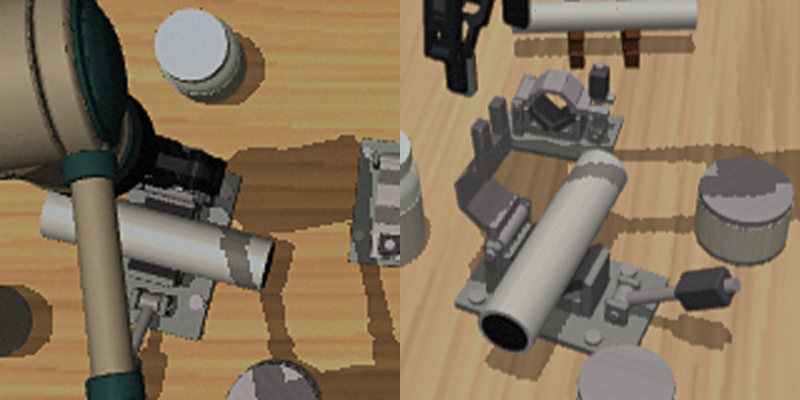

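The tube lies in the V (side half, end disc at (505,330)). The cap still stands open with prongs at (477,125) and (497,102), and the open fingers hang above at (460,90). I recompute the lug angle in the corrected frame.

```bash
python3 - <<'E'
from h import *
S=cam("side"); ey=np.array([-np.sin(CY),np.cos(CY),0]);ex=np.array([np.cos(CY),np.sin(CY),0]); C=np.array([*CL,.062])
for p,yy in(((268.5,262.5),.015),((278.5,251),-.015)):
    o,r=ray(S,*p); q=o+r*((yy-(o-C)@ey)/(r@ey)); x=(q-C)@ex-.046; z=q[2]-.064
    print(x.round(4),z.round(4),np.hypot(x,z).round(4),"theta",(np.arctan2(z,-x)-.003/.124).round(3))
for t in(1.6,1.65,1.7): print(t,lug(t).round(4))
E
```

```text
0.0145 0.121 0.1219 theta 1.666
0.0118 0.1224 0.123 theta 1.643
1.6 [0.6103 0.1737 0.1699]
1.65 [0.6155 0.1724 0.1694]
1.7 [0.6206 0.1711 0.1687]
```

step_arm(moves=[0, 0.001, 0.04, -0.003, -1, 0, 0.001, 0.09, -0.003, -1, 0.002, 0.001, 0.13, -0.003, -1, 0.002, 0.001, 0.157, -0.003, -1, 0.002, 0.001, 0.157, -0.003, -1])

```text
clock: 10.9
position: [0.6123, 0.1728, 0.1629]
ee_rot: [-0.002, 0.121, 0.993, -0.001]
contact_force: [0.3, -0.9, 0.2]
width: 0.0853
```

step_arm(moves=[0, 0, 0, 0, 0, 0, 0, 0, 0, 0.3, 0, 0, 0, 0, 1, 0, 0, 0, 0, 1, 0, 0, 0, 0, 1], force=30)

```text
clock: 11.4
position: [0.6143, 0.1737, 0.1662]
ee_rot: [0.002, 0.12, 0.993, 0.001]
contact_force: [0.0, 1.9, 4.7]
width: 0.0437
```

```bash
cat > arc.py <<'E'
from h import *
import sys
a=[float(x) for x in sys.argv[2:]]
for t in a:
    p=lug(t)-[0,0,.005] if sys.argv[1]=="cap" else clw(-.06-.084*np.sin(t),0,-.04+.084*np.cos(t))-[0,0,.005]
    print(t); go(p,CY+np.pi)
E
python3 arc.py cap 1.65 1.53 1.41 1.29 1.17 1.05|grep -v "^t"
```

```text
1.65
move [-0.0028 -0.002   0.0034] 0.0011
1.53
move [ 0.0226 -0.0019  0.0022] 0.0011
1.41
move [ 0.048  -0.0018  0.0039] 0.0011
1.29
move [ 0.073  -0.0017  0.0087] 0.0011
1.17
move [ 0.0972 -0.0016  0.0165] 0.0011
1.05
move [ 0.1203 -0.0016  0.0271] 0.0011
```

step_arm(moves=[0.024, 0, 0.001, 0, 1, 0.049, 0, 0.003, 0, 1, 0.074, 0, 0.008, 0, 1, 0.098, 0, 0.016, 0, 1, 0.121, 0, 0.027, 0, 1])

```text
clock: 11.9
position: [0.5585, 0.188, 0.1546]
ee_rot: [0.006, 0.12, 0.993, 0.001]
contact_force: [2.2, 3.3, 10.6]
width: 0.0434
```

```bash
python3 arc.py cap 1.05 .93 .81 .69 .57 .45
```

```text
1.05
t 11.9 pos [0.5585 0.188  0.1546] yaw 2.9 zaxis [ 0.012  0.001 -1.   ] w 0.0434 F [ 2.2  3.3 10.6]
move [ 0.005  -0.0027  0.0043] 0.0012
0.93
t 11.9 pos [0.5585 0.188  0.1546] yaw 2.9 zaxis [ 0.012  0.001 -1.   ] w 0.0434 F [ 2.2  3.3 10.6]
move [ 0.0268 -0.0027  0.0174] 0.0012
0.81
t 11.9 pos [0.5585 0.188  0.1546] yaw 2.9 zaxis [ 0.012  0.001 -1.   ] w 0.0434 F [ 2.2  3.3 10.6]
move [ 0.0469 -0.0027  0.033 ] 0.0012
0.69
t 11.9 pos [0.5585 0.188  0.1546] yaw 2.9 zaxis [ 0.012  0.001 -1.   ] w 0.0434 F [ 2.2  3.3 10.6]
move [ 0.0649 -0.0027  0.0509] 0.0012
0.57
t 11.9 pos [0.5585 0.188  0.1546] yaw 2.9 zaxis [ 0.012  0.001 -1.   ] w 0.0434 F [ 2.2  3.3 10.6]
move [ 0.0807 -0.0027  0.0708] 0.0012
0.45
t 11.9 pos [0.5585 0.188  0.1546] yaw 2.9 zaxis [ 0.012  0.001 -1.   ] w 0.0434 F [ 2.2  3.3 10.6]
move [ 0.094  -0.0028  0.0925] 0.0012
```

step_arm(moves=[0.022, 0, 0.014, 0, 1, 0.042, 0, 0.03, 0, 1, 0.06, 0, 0.048, 0, 1, 0.076, 0, 0.068, 0, 1, 0.089, 0, 0.09, 0, 1])

```text
clock: 12.4
position: [0.512, 0.2, 0.1079]
ee_rot: [0.002, 0.121, 0.993, 0.002]
contact_force: [-2.2, 5.6, 8.2]
width: 0.0439
```

```bash
python3 arc.py cap .45 .33 .21 .1 0 -.04|grep -v "^t"; python3 -c "
from h import *
s=manip.get_state();print(s['contact_force'].round(1),s['position'].round(4))"
```

```text
0.45
move [-0.003  -0.0034  0.0001] 0.0009
0.33
move [ 0.0074 -0.0034  0.0233] 0.0009
0.21
move [ 0.015  -0.0035  0.0476] 0.0009
0.1
move [ 0.0193 -0.0036  0.0705] 0.0009
0.0
move [ 0.021  -0.0037  0.0917] 0.0009
-0.04
move [ 0.0211 -0.0038  0.1001] 0.0009
[-2.2  5.6  8.2] [0.512  0.2    0.1079]
```

step_arm(moves=[0.009, 0, 0.023, 0, 1, 0.016, 0, 0.047, 0, 1, 0.02, 0, 0.07, 0, 1, 0.022, 0, 0.092, 0, 1, 0.022, 0, 0.1, 0, 1])

```text
clock: 12.9
position: [0.4996, 0.2031, 0.056]
ee_rot: [-0.001, 0.121, 0.993, 0.002]
contact_force: [-3.5, 8.5, 4.9]
width: 0.0435
```

step_arm(moves=[0, 0, 0.008, 0, 1, 0, 0, 0.016, 0, 1, 0, 0, 0.016, 0, 1])

```text
clock: 13.2
position: [0.4999, 0.203, 0.0486]
ee_rot: [-0.001, 0.121, 0.993, 0.002]
contact_force: [-2.9, 7.8, 3.8]
width: 0.0436
```

```bash
python3 arc.py cap 0; python3 look.py c8.png >/dev/null
```

```text
0.0
t 13.2 pos [0.4999 0.203  0.0486] yaw 2.898 zaxis [-0.001  0.004 -1.   ] w 0.0436 F [-2.9  7.8  3.8]
move [-0.0042 -0.0033 -0.0268] 0.0005
```

View pics/c8.png

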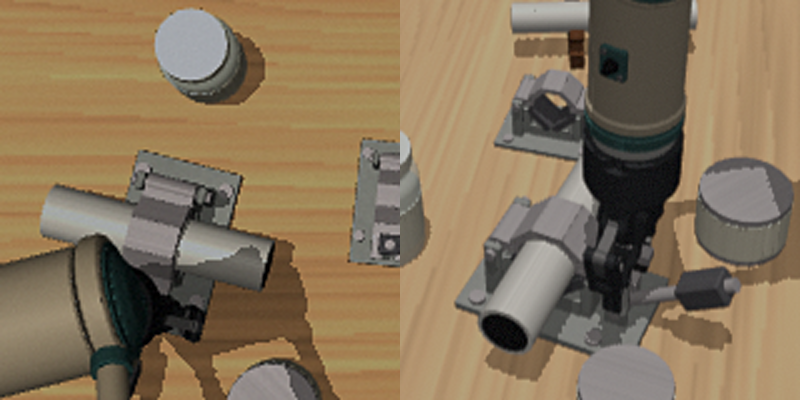

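The cap is over the tube in both views, and the fingers hold the lug near (610,290) in the side half. The TCP sits about 13 mm lower than expected, so the pads may have slid on the lug. I open part-way, rise and check the cap angle.

step_arm(moves=[0, 0, 0, 0, -0.4, 0, 0, 0, 0, -0.4, 0, 0, 0, 0, -0.4, 0, 0, 0, 0, -0.4, 0, 0, -0.03, 0, -0.4])

```text
clock: 13.8
position: [0.4991, 0.1999, 0.0616]
ee_rot: [-0.002, 0.12, 0.993, -0.001]
contact_force: [-0.4, -0.0, 0.1]
width: 0.0599
```

step_arm(moves=[0, 0, -0.06, 0, -0.4, 0, 0, -0.15, 0, -0.4, 0, 0, -0.24, 0, -0.4, 0.06, 0, -0.3, 0, -0.4, 0.15, 0, -0.3, 0, -0.4])

```text
clock: 14.3
position: [0.4322, 0.2194, 0.2177]
ee_rot: [0.005, 0.122, 0.993, 0.002]
contact_force: [-0.2, 0.7, 0.0]
width: 0.0598
```

```bash
python3 - <<'E'
from h import *
go(clw(0,0,.2))
S=cam("side"); T=cam("top")
a=cv2.resize(T[0][210:310,190:290],(400,400),interpolation=cv2.INTER_CUBIC)
b=cv2.resize(S[0][290:390,270:370],(400,400),interpolation=cv2.INTER_CUBIC)
pts=[(-.078,.022,.0),(-.078,-.022,.0),(-.06,0,.005),(-.042,.022,.01),(-.06,-.022,.01)]
for c,im,o in((T,a,(190,210)),(S,b,(270,290))):
  for q in pts:
    p=proj(c,clw(*q)); cv2.circle(im,tuple(int(v) for v in (p-o)*4),2,(0,0,255),-1)
cv2.imwrite("pics/c9.png",np.hstack([a,b]))
E
```

```text
t 14.3 pos [0.4322 0.2194 0.2177] yaw 2.898 zaxis [ 0.011  0.003 -1.   ] w 0.0598 F [-0.2  0.7  0. ]
move [-0.2645 -0.002  -0.0859] 0
```

View pics/c9.png

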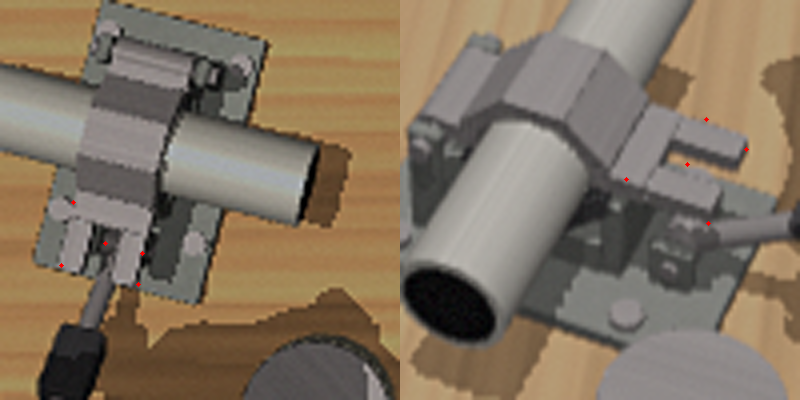

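Predicted shut-lug corners, at (62,265) and (138,284) in top and (745,150) and (708,224) in side, match the real prongs to about 2 mm, so the cap looks shut. To be sure, I press the lug lightly from above with closed fingers.

```bash
python3 - <<'E'
from h import *
go([*clw(-.056,0,0)[:2],.12]); go([*clw(-.056,0,0)[:2],.088])
E
```

```text
t 14.4 pos [0.4226 0.2187 0.2139] yaw 2.902 zaxis [-0.003  0.    -1.   ] w 0.0597 F [ 0.2 -0.1 -0.1]
move [-0.1705  0.0028  0.1873] 0
t 14.4 pos [0.4226 0.2187 0.2139] yaw 2.902 zaxis [-0.003  0.    -1.   ] w 0.0597 F [ 0.2 -0.1 -0.1]
move [-0.1707  0.0028  0.2513] 0
```

step_arm(moves=[-0.06, 0, 0, 0, 1, -0.14, 0, 0.02, 0, 1, -0.17, 0, 0.08, 0, 1, -0.17, 0, 0.15, 0, 1, -0.17, 0, 0.187, 0, 1])

```text
clock: 14.9
position: [0.5095, 0.1971, 0.1163]
ee_rot: [-0.002, 0.121, 0.993, -0.001]
contact_force: [-0.7, 0.2, 0.2]
width: 0.0007
```

step_arm(moves=[0, 0, 0.02, 0, 1, 0, 0, 0.04, 0, 1, 0, 0, 0.056, 0, 1, 0, 0, 0.066, 0, 1, 0, 0, 0.066, 0, 1])

```text
clock: 15.4
position: [0.5106, 0.1984, 0.0866]
ee_rot: [0.0, 0.12, 0.993, 0.0]
contact_force: [0.8, 0.2, 0.1]
width: 0.0
```

step_arm(moves=[0.006, 0, 0.006, 0, 1, 0.006, 0, 0.012, 0, 1, 0.006, 0, 0.018, 0, 1, 0.006, 0, 0.018, 0, 1])

```text
clock: 15.8
position: [0.5102, 0.1991, 0.0849]
ee_rot: [0.005, 0.12, 0.993, 0.001]
contact_force: [-7.6, -4.6, 39.2]
width: 0.0002
```

Contact at TCP z = 0.085, with the tips at 0.071, equal to the shut lug's top. It takes 39 N without giving, so the cap is at its stop. Now the bolt.

step_arm(moves=[0, 0, -0.05, 0, 1, 0, 0, -0.12, 0, 1, 0, 0, -0.2, 0, 0, 0.05, 0, -0.22, 0, -0.4, 0.14, 0, -0.22, 0, -0.4])

```text
clock: 16.3
position: [0.4431, 0.2164, 0.1908]
ee_rot: [0.004, 0.121, 0.993, 0.002]
contact_force: [-0.9, -0.0, 0.1]
width: 0.0436
```

```bash
python3 arc.py bolt .96; python3 - <<'E'
from h import *
T=cam("top");S=cam("side")
for n,c in(("t",T),("s",S)): print(n,proj(c,clw(-.06-.084*np.sin(.96),0,-.04+.084*np.cos(.96))).round(1))
g=cv2.cvtColor(S[0],cv2.COLOR_BGR2GRAY)[320:365,350:420]; m=(g<60).astype(np.uint8)
n,l,st,ce=cv2.connectedComponentsWithStats(m)
for i in range(1,n):
    if st[i][4]>60: print(st[i],ce[i]+[350,320])
E
```

```text
0.96
t 16.3 pos [0.4431 0.2164 0.1908] yaw 2.898 zaxis [ 0.009  0.003 -1.   ] w 0.0436 F [-0.9 -0.   0.1]
move [ 0.0187 -0.003   0.2512] 0.0005
t [208.3 301.3]
s [382.2 342.5]
[ 18  13  29  23 449] [381.58351893 344.56792873]
```

The predicted nut position matches the image: (382,342) against a blob at (382,345). Descending.

step_arm(moves=[0.01, -0.002, 0.04, 0, -0.4, 0.015, -0.003, 0.1, 0, -0.4, 0.015, -0.003, 0.17, 0, -0.4, 0.015, -0.003, 0.23, 0, -0.4, 0.015, -0.003, 0.25, 0, -0.4])

```text
clock: 16.9
position: [0.4301, 0.2155, 0.0604]
ee_rot: [-0.002, 0.12, 0.993, -0.001]
contact_force: [-0.9, 0.3, -0.7]
width: 0.0596
```

step_arm(moves=[0, 0, 0, 0, 0.2, 0, 0, 0, 0, 0.3, 0, 0, 0, 0, 1, 0, 0, 0, 0, 1, 0, 0, 0, 0, 1], force=40)

```text
clock: 17.4
position: [0.434, 0.2199, 0.0646]
ee_rot: [0.002, 0.122, 0.992, 0.004]
contact_force: [0.6, 12.7, -3.8]
width: 0.0256
```

```bash
python3 arc.py bolt .96 .8 .65 .5 .35 .2|grep -v "^t"
```

```text
0.96
move [-0.0028 -0.0042 -0.0012] -0.0
0.8
move [-0.02   -0.004  -0.0218] -0.0
0.65
move [-0.0389 -0.0038 -0.0385] -0.0
0.5
move [-0.0601 -0.0037 -0.0521] -0.0
0.35
move [-0.083  -0.0036 -0.0624] -0.0
0.2
move [-0.1073 -0.0036 -0.0692] -0.0
```

step_arm(moves=[-0.017, 0.004, -0.021, 0, 1, -0.036, 0.004, -0.037, 0, 1, -0.057, 0.004, -0.051, 0, 1, -0.08, 0.004, -0.061, 0, 1, -0.104, 0.004, -0.068, 0, 1])

```text
clock: 17.9
position: [0.4793, 0.2083, 0.0977]
ee_rot: [-0.004, 0.122, 0.993, 0.002]
contact_force: [-7.2, 8.9, -1.6]
width: 0.0253
```

```bash
python3 arc.py bolt .2 .1 0 -.05
```

```text
0.2
t 17.9 pos [0.4793 0.2083 0.0977] yaw 2.897 zaxis [-0.007  0.006 -1.   ] w 0.0253 F [-7.2  8.9 -1.6]
move [-0.0134 -0.0037 -0.0033] 0.0001
0.1
t 17.9 pos [0.4793 0.2083 0.0977] yaw 2.897 zaxis [-0.007  0.006 -1.   ] w 0.0253 F [-7.2  8.9 -1.6]
move [-0.03   -0.0037 -0.006 ] 0.0001
0.0
t 17.9 pos [0.4793 0.2083 0.0977] yaw 2.897 zaxis [-0.007  0.006 -1.   ] w 0.0253 F [-7.2  8.9 -1.6]
move [-0.0468 -0.0037 -0.007 ] 0.0001
-0.05
t 17.9 pos [0.4793 0.2083 0.0977] yaw 2.897 zaxis [-0.007  0.006 -1.   ] w 0.0253 F [-7.2  8.9 -1.6]
move [-0.0552 -0.0037 -0.0068] 0.0001
```

step_arm(moves=[-0.016, 0, -0.003, 0, 1, -0.033, 0, -0.004, 0, 1, -0.042, 0, -0.004, 0, 1, -0.048, 0, -0.004, 0, 1, -0.048, 0, -0.004, 0, 1])

```text
clock: 18.4
position: [0.5042, 0.202, 0.1004]
ee_rot: [-0.002, 0.121, 0.993, 0.002]
contact_force: [-5.8, 6.9, 2.1]
width: 0.0256
```

```bash
python3 arc.py bolt 0
```

```text
0.0
t 18.4 pos [0.5042 0.202  0.1004] yaw 2.898 zaxis [-0.003  0.004 -1.   ] w 0.0256 F [-5.8  6.9  2.1]
move [ 0.0045 -0.0035 -0.0013] 0.0005
```

step_arm(moves=[-0.008, 0, 0, 0, 1, -0.014, 0, 0, 0, 1, -0.014, 0, 0, 0, 1])

```text
clock: 18.7
position: [0.5106, 0.2004, 0.1]
ee_rot: [-0.002, 0.121, 0.993, 0.002]
contact_force: [-5.0, 6.4, 0.5]
width: 0.0252
```

```bash
python3 - <<'E'
from h import *
S=cam("side"); T=cam("top")
b=cv2.resize(S[0][260:390,270:400],(400,400),interpolation=cv2.INTER_CUBIC)
a=cv2.resize(T[0][210:310,190:290],(400,400),interpolation=cv2.INTER_CUBIC)
for z,col in((-.04,(0,0,255)),(.022,(0,255,0)),(.064,(0,255,255))):
  for c,im,o,k in((S,b,(270,260),400/130),(T,a,(190,210),4)):
    p=proj(c,clw(-.06,0,z)); cv2.circle(im,tuple(int(v) for v in (p-o)*k),2,col,-1)
cv2.imwrite("pics/c10.png",np.hstack([a,b]))
E
```

```text
(no output)
```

View pics/c10.png

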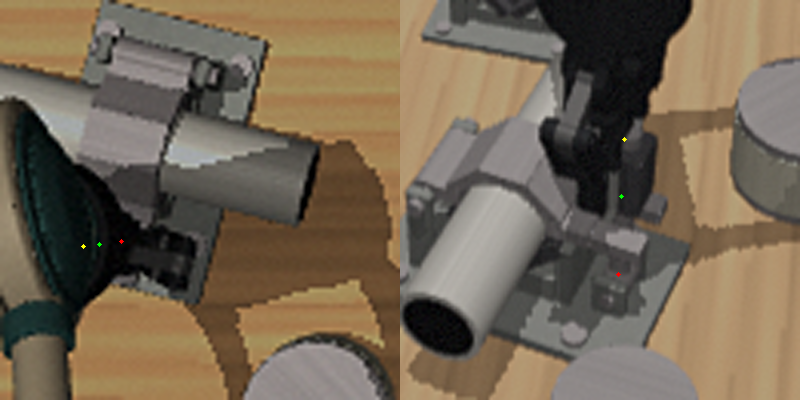

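The nut is dark at (640,165) in the side half, close to the predicted upright axis at (622,196)–(624,139). The pads have slid past it by about 8 mm. I have used all my picture views, so I release, then push the nut from its outer side against the stop by force feel and check it numerically.

step_arm(moves=[0, 0, 0, 0, -0.2, 0, 0, 0, 0, -0.2, 0, 0, 0, 0, -0.2, 0, 0, -0.08, 0, -0.2, 0, 0, -0.16, 0, -0.2])

```text
clock: 19.3
position: [0.5125, 0.1977, 0.1789]
ee_rot: [-0.001, 0.12, 0.993, -0.001]
contact_force: [0.4, 0.1, 0.6]
width: 0.0514
```

step_arm(moves=[0.06, 0, -0.04, 0, 1, 0.14, 0, -0.04, 0, 1, 0.16, 0, -0.04, 0, 1, 0.16, 0, -0.04, 0, 1])

```text
clock: 19.7
position: [0.4341, 0.2174, 0.1993]
ee_rot: [0.001, 0.12, 0.993, 0.0]
contact_force: [1.0, -0.0, -1.1]
width: 0.0001
```

```bash
cat > nut.py <<'E'
from h import *
S=cam("side")
ey=np.array([-np.sin(CY),np.cos(CY),0]);ex=np.array([np.cos(CY),np.sin(CY),0]); C=np.array([*CL,.062])
g=cv2.cvtColor(S[0],cv2.COLOR_BGR2GRAY); p=proj(S,clw(-.06,0,.043)); x0,y0=int(p[0])-22,int(p[1])-26
m=(g[y0:y0+52,x0:x0+44]<62).astype(np.uint8); n,l,st,ce=cv2.connectedComponentsWithStats(m)
print("pred nut",p.round(1),"pred at .3rad",proj(S,clw(-.06-.083*np.sin(.3),0,-.04+.083*np.cos(.3))).round(1))
for i in range(1,n):
    if st[i][4]>60:
        c=ce[i]+[x0,y0]; o,r=ray(S,*c); q=o+r*((.0-(o-C)@ey)/(r@ey)); print(st[i],c.round(1),"x",((q-C)@ex).round(4),"z",(q[2]-.062).round(4))
        ys,xs=np.where(l==i); 
        e=[(xs[ys==v].min()+x0,xs[ys==v].max()+x0) for v in range(ys.min(),ys.max()+1,3)]; print(ys.min()+y0,e)
E
python3 nut.py; python3 - <<'E'
from h import *
go([*clw(-.105,0,0)[:2],.1],CY+np.pi)
E
```

```text
pred nut [342.6 314.7] pred at .3rad [357.  320.8]
[ 14  18  19  26 310] [343.1 319.7] x -0.0613 z 0.032
306 [(np.int64(352), np.int64(352)), (np.int64(351), np.int64(352)), (np.int64(335), np.int64(352)), (np.int64(335), np.int64(352)), (np.int64(335), np.int64(351)), (np.int64(335), np.int64(351)), (np.int64(334), np.int64(350)), (np.int64(336), np.int64(348)), (np.int64(340), np.int64(350))]
t 19.75 pos [0.4356 0.2173 0.1991] yaw 2.901 zaxis [ 0.002 -0.    -1.   ] w 0.0003 F [0.1 0.2 0.4]
move [-0.0455 -0.0002  0.1983] 0.0014
```

step_arm(moves=[0, 0, 0.06, 0, 1, -0.02, 0, 0.12, 0, 1, -0.04, 0, 0.18, 0, 1, -0.045, 0, 0.198, 0, 1, -0.045, 0, 0.198, 0, 1])

```text
clock: 20.25
position: [0.4576, 0.2113, 0.0981]
ee_rot: [-0.001, 0.121, 0.993, -0.001]
contact_force: [0.4, -0.3, 0.3]
width: -0.0003
```

step_arm(moves=[-0.015, 0, 0, 0, 1, -0.028, 0, 0, 0, 1, -0.036, 0, 0, 0, 1, -0.036, 0, 0, 0, 1])

```text
clock: 20.65
position: [0.4761, 0.2077, 0.1007]
ee_rot: [0.001, 0.121, 0.993, 0.0]
contact_force: [0.1, 0.4, 0.7]
width: 0.0002
```

step_arm(moves=[-0.006, 0, 0, 0, 1, -0.012, 0, 0, 0, 1, -0.012, 0, 0, 0, 1])

```text
clock: 20.95
position: [0.478, 0.2061, 0.0992]
ee_rot: [-0.003, 0.121, 0.993, -0.0]
contact_force: [-4.2, 1.7, 1.3]
width: -0.0003
```

step_arm(moves=[-0.004, 0, 0, 0, 1, -0.008, 0, 0, 0, 1, -0.008, 0, 0, 0, 1])

```text
clock: 21.25
position: [0.4779, 0.2057, 0.0987]
ee_rot: [-0.006, 0.121, 0.993, -0.001]
contact_force: [-11.9, 3.5, 5.7]
width: 0.0001
```

The force rises to 12 N with no movement, so the bolt is at its stop with its outer face about 1 mm from where an upright nut's should be. Retreating.

step_arm(moves=[0.04, 0, 0, 0, 1, 0.1, 0, -0.02, 0, 1, 0.12, 0, -0.12, 0, 1, 0.12, 0, -0.22, 0, 1, 0.12, 0, -0.3, 0, 1])

```text
clock: 21.75
position: [0.4262, 0.2198, 0.2524]
ee_rot: [0.001, 0.12, 0.993, 0.0]
contact_force: [0.9, 0.6, 0.7]
width: -0.0002
```

step_arm(moves=[0.0, 0.1, -0.05, 0, 1, 0.0, 0.2, -0.05, 0, 1, 0.0, 0.2, -0.05, 0, 1])

```text
clock: 22.05
position: [0.452, 0.3214, 0.2758]
ee_rot: [0.002, 0.119, 0.993, 0.003]
contact_force: [-1.2, -0.8, -0.1]
width: -0.0002
```

```bash
python3 nut.py; python3 - <<'E'
from h import *
s=manip.get_state(); print(s["clock"],s["position"].round(3),s["contact_force"].round(1),abs(s["qd"]).max().round(3))
T=cam("top"); A=cv2.imread("pics/top0.png"); d=cv2.absdiff(T[0],A).max(2)
for n,(x,y,w,h) in dict(tub=(215,150,50,45),tall=(125,262,50,38),flat=(248,294,42,40),thin=(362,190,40,100)).items(): print(n,(d[y:y+h,x:x+w]>60).mean().round(3))
def blob(im,x,y,w,h):
    hs=cv2.cvtColor(im,cv2.COLOR_BGR2HSV)[y:y+h,x:x+w]; m=((hs[...,1]<45)&(hs[...,2]>90)).astype(np.uint8)
    n,l,st,ce=cv2.connectedComponentsWithStats(m); i=1+np.argmax(st[1:,4]); return ce[i].round(1)+[x,y],st[i][4]
for r in((210,145,60,55),(120,258,60,46),(244,290,50,46),(360,190,42,100)): print(blob(A,*r),blob(T[0],*r))
E
python3 end.py c11.png
```

```text
pred nut [342.6 314.7] pred at .3rad [357.  320.8]
[ 14  15  18  28 368] [342.9 317.4] x -0.0607 z 0.0371
303 [(np.int64(347), np.int64(350)), (np.int64(339), np.int64(351)), (np.int64(334), np.int64(351)), (np.int64(334), np.int64(351)), (np.int64(334), np.int64(351)), (np.int64(334), np.int64(351)), (np.int64(334), np.int64(350)), (np.int64(334), np.int64(349)), (np.int64(335), np.int64(348)), (np.int64(343), np.int64(345))]
22.1 [0.451 0.32  0.275] [-0.6  0.6 -0.3] 0.069
tub 0.0
tall 0.029
flat 0.04
thin 0.0
(array([237. , 169.1]), np.int32(783)) (array([237. , 169.1]), np.int32(785))
(array([141.3, 280.2]), np.int32(764)) (array([140.7, 279.7]), np.int32(721))
(array([268.3, 313.8]), np.int32(1073)) (array([268.7, 313.5]), np.int32(1043))
(array([382.7, 241. ]), np.int32(1188)) (array([382.7, 240.8]), np.int32(1192))
t 22.25 pos [0.4493 0.3157 0.2739] yaw 2.901 zaxis [-0.001 -0.002 -1.   ] w -0.0001 F [-1.  -0.3  0.1]
move [0. 0. 0.] 0.5013
tcp in clamp -0.1386 0.0987 0.2119
```

step_arm(moves=[0, 0, 0, 0, 1, 0, 0, 0, 0, 1, 0, 0, 0, 0, 1])

```text
clock: 22.55
position: [0.4498, 0.3158, 0.2746]
ee_rot: [-0.0, 0.121, 0.993, -0.0]
contact_force: [-0.5, 0.9, 0.1]
width: 0.0001
```

```bash
python3 - <<'E'
from h import *
S=cam("side"); ey=np.array([-np.sin(CY),np.cos(CY),0]);ex=np.array([np.cos(CY),np.sin(CY),0]); C=np.array([*CL,.062])
p=proj(S,clw(0,.1,0)); x0,y0=int(p[0])-22,int(p[1])-22; g=cv2.cvtColor(S[0],cv2.COLOR_BGR2GRAY)[y0:y0+44,x0:x0+44]
n,l,st,ce=cv2.connectedComponentsWithStats((g<50).astype(np.uint8)); i=1+np.argmax(st[1:,4]); c=ce[i]+[x0,y0]; print(st[i],c,p)
o,r=ray(S,*c)
q=onz(S,*c,.062)-C; print("end at z=0: x",(q@ex).round(4),"y",(q@ey).round(4))
print(manip.get_state()["contact_force"].round(1), abs(manip.get_state()["qd"]).max())
E
```

```text
[ 11  14  23  18 288] [281.80208333 365.78819444] [282.24269201 365.87836726]
end at z=0: x 0.0007 y 0.1001
[-0.2 -0.8  0.2] 0.005488099821617684
```

All checks agree, so I hand in the job.

```bash
python3 -c "
from rig import job
print(job.sign_off())"
```

```text
the job is handed in; nothing more can be done
None
```

The thicker tube is clamped: I laid it in the V of the larger clamp, swung the cap fully shut over it, then swung the bolt upright into the slot. I handed the job in at about 22.6 s; the sign-off gave no verdict.

**Last checks**
- **Tube:** its end face measured within about 1 mm of where it belongs, both across the V and lengthwise.
- **Cap:** before the bolt went in, the lug took 39 N from above without giving, with its top at the shut height. That is close to the 40 N limit, but the contact was by the fingertips.
- **Bolt:** the nut took 12 N without moving, and in the side view it was within about 1 mm of the upright position.
- **Bystanders:** the thin tube, both tins and the tub are within 1 pixel (about 2 mm) of where they stood. The robot is clear and at rest.

**What disagreed on the way**
- My first estimate of the seat was about 5 mm off across the V. The tube's own contact with the V showed this, and I corrected it.
- The pads slid on the lug and on the nut during both swings. That is why I checked both stops by pushing with closed fingers.

I viewed 12 pictures, the maximum, so the final checks were numeric only.

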